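# Find the full tin of medallions by its heft

## Robot

A 6-joint arm with a two-finger parallel gripper is mounted at the origin on the work surface. World frame = base frame: x ahead of the robot, y to its left, z up, the work surface at z = 0. Lengths are in m, angles in rad, forces in N, time in s.
With the tool pointing down it reaches from about 0.35 to 0.85 m from the base axis. Payload 8.1 kg.
Tool frame: the origin (TCP) lies at the centre of the arm's flange, where the gripper is bolted on; the fingertips stand 186 mm ahead of it and the grasp point (between the pads) lies 167 mm ahead of it; z points along the fingers, y is the line along which they close (so a half turn about z gives the same grasp; the last joint's range is limited). The gripper opens to 93 mm and grips with 3 to 60 N. Pads are 15 mm wide; open, the fingers measure 128 mm over their backs; the gripper's body (75 mm by 188 mm) begins 65 mm behind the grasp point.
Start: joints at [1.143, 0.13, 1.488, -0, 1.523, -0.085], TCP at [0.202, 0.565, 0.405] pointing down, gripper open.
Joint ranges: [-2.96, 2.96], [-0.89, 2.26], [0.02, 2.5], [-1.34, 4.48], [0, 2.73], [-2.66, 2.66]. Speed limits (rad/s): [2.39, 2.39, 2.79, 3.14, 3.14, 3.14].

## Interface

Orientations are given as a rotation vector (axis times angle).
In Python, from plant import read_state, read_camera, camera_params, robot gives the robot as it stands.
- The arm moves only by the tool carry_out, never from a script. Its argument "targets" is a list of rows, each an object of numbers: "hand": the opening in per cent of the stroke, from 0 (shut) to 100 (fully open); "x", "y", "z": the shift along the tool's x, y, z in m; "ax", "ay", "az": the turn, a rotation vector about the tool's x, y, z in rad. In form: [{"hand": .., "x": .., "y": .., "z": .., "ax": .., "ay": .., "az": ..}, ...]. A call has 1 to 8 rows; each row is the pose to reach, as a shift and turn from the pose commanded when the call began, along the tool's axes at that moment; what a row does not reach only later rows make up. A row lasts 1/8 s, in which the tool goes at most 62.5 mm and 10.7 degrees, less where a joint would pass 70% of its speed; a pose out of reach is approached as far as the arm can. A call with a gripper value outside its range is refused whole. The fingers move at their own pace and stop on an object; "newtons" is the grip in N (left out, the last holds). Time passes only in rows, so rows that repeat a pose let the fingers close. It gives the time, the measured TCP pose, the force, the opening and the grip force at its end, in the units of the state.
- read_state(): the state, without advancing time (a new reading comes with each control period).
- read_camera(name): name is "scene" or "top"; returns (picture, depth): 420x560x3 uint8, blue, green, red; 420x560 float32, m along the optical axis (not along the pixel's ray), 0 where there is no reading.
- camera_params(name): a dict with "fx", "fy", "cx", "cy" (pixels), "k1" (the pictures are not rectified: a ray, as slopes to the right and down, at radius r is drawn at 1 + k1 r^2 times it, then the intrinsics apply), "position" and "rotation" of the camera in the world. Camera axes: x right, y up, looking along -z (the intrinsics and any distortion apply to the point x, -y, -z); pixel columns grow to the right and rows downward; lengths in m; the calibration is good to about 2 mm. A picture is of the moment at which its call begins. camera_params takes no time and is no camera call.
- robot.close_job(): hands the job in; it is judged then, once.
The state is a dict: "t": time; "q": joint angles; "dq": joint speeds; "joint_torque": joint torques, N m; "tool_pos": TCP position; "orientation": TCP orientation; "force": force on the tool from outside, world axes, zero at the start; "wrist_torque": the same for the moment, N m; "opening": finger opening in m; "gripper_force": force on a finger pad.
Only numpy, scipy, OpenCV 4.12 (cv2) and the standard library are available. Lean on these libraries where they do the work, as an engineer would, in place of code of your own. Each camera call takes 0.05 s, during which the arm holds its last target. There are 200 camera calls.

## Task

Three identical closed tins of keepsake medallions stand in a row in a divided cardboard tray on the packing bench, and only the full one, the heaviest, may go into the next parcel. Heft them one at a time along the row, from the robot's left to its right: lift each clear of the tray to feel its weight and set it back upright, without dropping it, in its own cell (the last may stay in hand if it proves to be the heaviest). Finish while holding the heaviest tin up, upright and still, with its underside about 20 cm above the bench: do not put it down or let go of it at the end, and leave the other two standing in their cells, no tin knocked over and the other things on the bench undisturbed.

Things in the scene. Friction and masses are not known exactly. Their poses are not given: they have to be found in the camera images.
- tray: shallow brown cardboard tray, fixed to the bench, 126 mm (x) by 366 mm (y) by 28 mm tall, floor and walls 4 mm thick; two cross walls, also 28 mm tall, make three cells in a row along its y. Origin: centre of its underside, on the bench; its +y end lies to the robot's left, its x points away from the robot, turned by up to 0.45 rad
- cell_left (a point): point on the floor of the tray at the middle of its left cell, where tin_left stands; the cell is 118 mm (tray's x) by 116 mm (tray's y) inside. Axes as the tray's
- cell_middle (a point): point on the floor of the tray at the middle of its middle cell, where tin_middle stands; the cell is 118 mm (tray's x) by 116 mm (tray's y) inside. Axes as the tray's
- cell_right (a point): point on the floor of the tray at the middle of its right cell, where tin_right stands; the cell is 118 mm (tray's x) by 116 mm (tray's y) inside. Axes as the tray's
- tin_left: the left one (the robot's left is +y) of three identical closed tins: bare tinplate, round, straight-sided, 62 mm across, 90 mm tall, lid flush with the side and fast. Origin: centre of its underside; z up its axis. Stands in the left cell, up to 8 mm off centre. Closed, it weighs 0.15 to 0.65 kg; the heaviest of the three, which may be any of them, outweighs each of the others by 0.15 kg or more
- tin_middle: the middle one (the robot's left is +y) of three identical closed tins: bare tinplate, round, straight-sided, 62 mm across, 90 mm tall, lid flush with the side and fast. Origin: centre of its underside; z up its axis. Stands in the middle cell, up to 8 mm off centre. Closed, it weighs 0.15 to 0.65 kg; the heaviest of the three, which may be any of them, outweighs each of the others by 0.15 kg or more
- tin_right: the right one (the robot's left is +y) of three identical closed tins: bare tinplate, round, straight-sided, 62 mm across, 90 mm tall, lid flush with the side and fast. Origin: centre of its underside; z up its axis. Stands in the right cell, up to 8 mm off centre. Closed, it weighs 0.15 to 0.65 kg; the heaviest of the three, which may be any of them, outweighs each of the others by 0.15 kg or more
- mug: white mug, 80 mm across, 92 mm tall, handle at its +y side; origin: centre of its underside; a bystander, to be left alone
- tape_roll: roll of brown packing tape lying flat, 104 mm across, 48 mm tall; origin: centre of its underside; a bystander, to be left alone
- stapler: black desk stapler, 150 mm (x) by 36 mm by 60 mm tall; origin: centre of its underside; a bystander, to be left alone
- small_carton: small white carton, 90 mm (x) by 140 mm (y) by 50 mm tall; origin: centre of its underside; a bystander, to be left alone
Mind the look-alikes: they are no part of the job. What is shaped like the tin_middle but green or pink is not meant.

How it is judged:
On the way, in this order (a step that is already met when the one before it is completed fails the run):
1. the left tin is lifted clear in the fingers (12 mm or more off its cell's floor) while the other two stand in their cells (z of tin_left in the frame of cell_left above 0.012 m and contact force between tin_left and tray below 0.05 N and contact force between the fingers and tin_left above 0.5 N and angle between tin_left's own z axis and vertical below 0.35 rad and z of tin_middle in the frame of cell_middle below 0.005 m and horizontal distance between tin_middle and cell_middle below 0.03 m and angle between each of tin_middle, tin_right's own z axis and vertical below 0.08 rad and linear speed of each of tin_middle, tin_right below 0.03 m/s and contact force between the fingers and tin_middle below 0.05 N and contact force between each of tin_middle, tin_right and tray above 0.8 N and z of tin_right in the frame of cell_right below 0.005 m and horizontal distance between tin_right and cell_right below 0.03 m and contact force between the fingers and tin_right below 0.05 N), for 0.2 s.
2. the left tin is back in its cell and the middle tin is lifted clear likewise (z of tin_middle in the frame of cell_middle above 0.012 m and contact force between tin_middle and tray below 0.05 N and contact force between the fingers and tin_middle above 0.5 N and angle between tin_middle's own z axis and vertical below 0.35 rad and z of tin_left in the frame of cell_left below 0.005 m and horizontal distance between tin_left and cell_left below 0.03 m and angle between each of tin_left, tin_right's own z axis and vertical below 0.08 rad and linear speed of each of tin_left, tin_right below 0.03 m/s and contact force between the fingers and tin_left below 0.05 N and contact force between each of tin_left, tin_right and tray above 0.8 N and z of tin_right in the frame of cell_right below 0.005 m and horizontal distance between tin_right and cell_right below 0.03 m and contact force between the fingers and tin_right below 0.05 N), for 0.2 s.
3. the left and middle tins stand in their cells and the right tin is lifted clear likewise (z of tin_right in the frame of cell_right above 0.012 m and contact force between tin_right and tray below 0.05 N and contact force between the fingers and tin_right above 0.5 N and angle between tin_right's own z axis and vertical below 0.35 rad and z of tin_left in the frame of cell_left below 0.005 m and horizontal distance between tin_left and cell_left below 0.03 m and angle between each of tin_left, tin_middle's own z axis and vertical below 0.08 rad and linear speed of each of tin_left, tin_middle below 0.03 m/s and contact force between the fingers and tin_left below 0.05 N and contact force between each of tin_left, tin_middle and tray above 0.8 N and z of tin_middle in the frame of cell_middle below 0.005 m and horizontal distance between tin_middle and cell_middle below 0.03 m and contact force between the fingers and tin_middle below 0.05 N), for 0.2 s.
At the end, for the whole second after the job is handed in: the heaviest tin is gripped in the fingers, still, upright within 0.2 rad, its underside at least 120 mm above the bench and clear of the tray; the other two, lighter tins stand upright on the floor of their own cells, within 30 mm of the cell's centre, untouched by the fingers (((height (world z) of tin_left above 0.12 m and angle between tin_left's own z axis and vertical below 0.2 rad and linear speed of each of tin_left, tin_middle, tin_right below 0.03 m/s and angular speed of tin_left below 0.3 rad/s and contact force between the fingers and tin_left above 1 N and contact force between tin_left and tray below 0.05 N and z of tin_middle in the frame of cell_middle below 0.005 m and horizontal distance between tin_middle and cell_middle below 0.03 m and angle between each of tin_middle, tin_right's own z axis and vertical below 0.08 rad and contact force between the fingers and tin_middle below 0.05 N and contact force between tin_middle and tray between 0.8 and 3.8 N and z of tin_right in the frame of cell_right below 0.005 m and horizontal distance between tin_right and cell_right below 0.03 m and contact force between the fingers and tin_right below 0.05 N and contact force between tin_right and tray between 0.8 and 3.8 N) or (height (world z) of tin_middle above 0.12 m and angle between tin_middle's own z axis and vertical below 0.2 rad and linear speed of each of tin_middle, tin_left, tin_right below 0.03 m/s and angular speed of tin_middle below 0.3 rad/s and contact force between the fingers and tin_middle above 1 N and contact force between tin_middle and tray below 0.05 N and z of tin_left in the frame of cell_left below 0.005 m and horizontal distance between tin_left and cell_left below 0.03 m and angle between each of tin_left, tin_right's own z axis and vertical below 0.08 rad and contact force between the fingers and tin_left below 0.05 N and contact force between tin_left and tray between 0.8 and 3.8 N and z of tin_right in the frame of cell_right below 0.005 m and horizontal distance between tin_right and cell_right below 0.03 m and contact force between the fingers and tin_right below 0.05 N and contact force between tin_right and tray between 0.8 and 3.8 N) or (height (world z) of tin_right above 0.12 m and angle between tin_right's own z axis and vertical below 0.2 rad and linear speed of each of tin_right, tin_left, tin_middle below 0.03 m/s and angular speed of tin_right below 0.3 rad/s and contact force between the fingers and tin_right above 1 N and contact force between tin_right and tray below 0.05 N and z of tin_left in the frame of cell_left below 0.005 m and horizontal distance between tin_left and cell_left below 0.03 m and angle between each of tin_left, tin_middle's own z axis and vertical below 0.08 rad and contact force between the fingers and tin_left below 0.05 N and contact force between tin_left and tray between 0.8 and 3.8 N and z of tin_middle in the frame of cell_middle below 0.005 m and horizontal distance between tin_middle and cell_middle below 0.03 m and contact force between the fingers and tin_middle below 0.05 N and contact force between tin_middle and tray between 0.8 and 3.8 N))); the arm keeps its last pose, push and grip.
It fails at once if a tin is dropped: it moves faster than 0.4 m/s with no finger on it ((linear speed of tin_left above 0.4 m/s and contact force between the fingers and tin_left below 0.01 N) or (linear speed of tin_middle above 0.4 m/s and contact force between the fingers and tin_middle below 0.01 N) or (linear speed of tin_right above 0.4 m/s and contact force between the fingers and tin_right below 0.01 N)).
It fails at once if a tin is tipped over by more than 0.6 rad (angle between any of tin_left, tin_middle, tin_right's own z axis and vertical above 0.6 rad).
It fails at once if a bystander is moved by more than 20 mm (distance of any of mug, tape_roll, stapler, small_carton from where it was at the start of the episode above 0.02 m).
It also fails if it takes over 72 s, if anything falls off the work surface, if the arm or the gripper's body presses on something with over 40 N, if the wrist force passes 120 N, or if a joint passes its speed limit or range.

## Working session

There is one attempt and no reset: what is moved stays moved. The work goes in short steps, Python scripts to look and compute and a tool call to move; the robot and the scene stay as the last step left them, time stands still between calls to the robot, and variables do not carry over. Pictures are saved under pics/ and viewed, at most 10 in all, crops included, and the job is handed in when it is done.

Besides the shell and the picture viewer there is one more tool, called after ">>>" as name([rows], argument=value, ...), one row to a line, values as JSON. carry_out: Moves the arm, as the interface text tells. Its arguments: {"type":"object","properties":{"targets":{"type":"array","items":{"type":"object","properties":{"hand":{"type":"number"},"x":{"type":"number"},"y":{"type":"number"},"z":{"type":"number"},"ax":{"type":"number"},"ay":{"type":"number"},"az":{"type":"number"}}}},"newtons":{"type":"number"}},"required":["targets"]}

```bash
mkdir -p pics; python3 - <<'E'
from plant import *
import cv2,numpy as np
for n in("scene","top"):
    p,d=read_camera(n); cv2.imwrite(f"pics/{n}0.png",p); np.save(f"{n}0.npy",d); print(n,camera_params(n))
print(read_state())
E
```

```text
scene {'fx': 444.20734480546594, 'fy': 444.20734480546594, 'cx': 280.3065546711271, 'cy': 206.02716221578189, 'k1': 0.03942521954187802, 'position': array([ 1.35252072, -0.53614188,  0.77347243]), 'rotation': array([0.83697847, 0.43709806, 0.87940698])}
top {'fx': 385.37632259351557, 'fy': 385.37632259351557, 'cx': 280.4136428436734, 'cy': 213.1572066444085, 'k1': -0.08466886298373184, 'position': array([0.34036443, 0.00514908, 1.24269443]), 'rotation': array([ 0.15263307, -0.17381898, -1.73516052])}
{'t': 0.1, 'q': array([ 1.14262136e+00,  1.31059137e-01,  1.48915520e+00,  2.73134876e-05,
        1.52301162e+00, -8.53900315e-02]), 'dq': array([-0.00124463, -0.00239038, -0.00200031, -0.0005977 , -0.00212577,
        0.00049614]), 'joint_torque': array([ 1.32141118e-03, -5.61344790e+01, -4.93095303e+01,  7.71257398e-02,
        2.91438424e-02, -5.63642743e-05]), 'tool_pos': array([0.20154943, 0.56491676, 0.40381627]), 'orientation': array([-5.35739660e-01, -3.09512672e+00,  2.47023127e-03]), 'force': array([ 0.36877769, -0.1682215 , -0.17466045]), 'wrist_torque': array([ 0.03397987, -0.00633707, -0.02708843]), 'gripper_force': 0.0, 'opening': 0.09290599871178146}
```

View pics/top0.png

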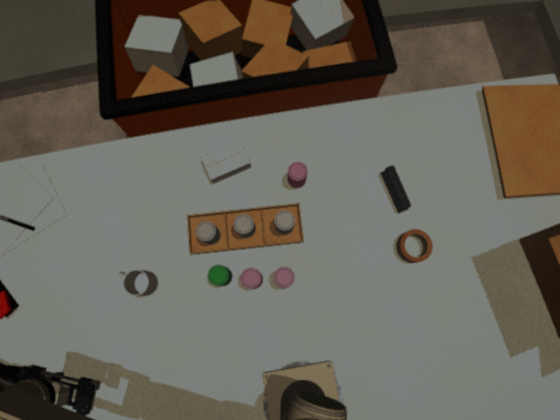

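View pics/scene0.png

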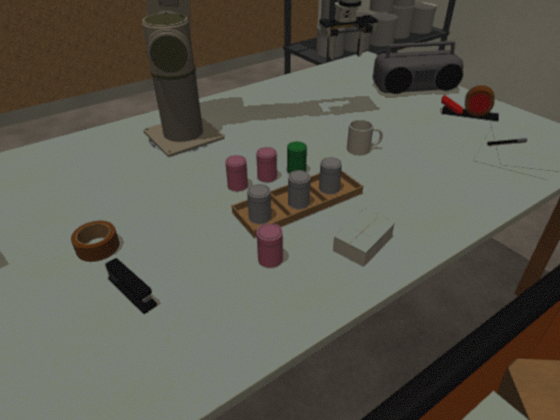

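The top view shows the tray with three bare-metal tins at about (206,231), (244,225) and (285,221). The look-alikes are green at (219,275) and pink at (251,279), (284,277) and (297,174), all outside the tray. The scene view agrees, with grey tins at (330,175), (299,190) and (259,203). I'll confirm in a crop and measure.

```bash
cat >h.py <<'E'
import cv2,numpy as np
from plant import *
from scipy.spatial.transform import Rotation as R
def cloud(name,d):
    c=camera_params(name); K=np.array([[c['fx'],0,c['cx']],[0,c['fy'],c['cy']],[0,0,1]])
    v,u=np.mgrid[:d.shape[0],:d.shape[1]]
    p=cv2.undistortPoints(np.stack([u,v],-1).reshape(-1,1,2).astype(float),K,np.array([c['k1'],0,0,0])).reshape(*d.shape,2)
    P=np.stack([p[...,0]*d,-p[...,1]*d,-d],-1)
    return R.from_rotvec(c['rotation']).apply(P.reshape(-1,3)).reshape(P.shape)+c['position']
def tops(name,d,zmin=.075,zmax=.11):
    W=cloud(name,d); m=((W[...,2]>zmin)&(W[...,2]<zmax)&(d>0)).astype(np.uint8)
    n,l,s,c=cv2.connectedComponentsWithStats(m); out=[]
    for i in range(1,n):
        if s[i,4]>60:
            q=W[l==i]; z=np.median(q[:,2]); q=q[abs(q[:,2]-z)<.006]
            (x,y),r=cv2.minEnclosingCircle(q[:,:2].astype(np.float32))
            out.append((c[i].round(),np.r_[x,y,r,z].round(4),q.mean(0).round(4),len(q)))
    return out
E
python3 - <<'E'
from h import *
for n in("top","scene"):
    d=np.load(n+"0.npy")
    print(n); [print(*o) for o in tops(n,d)]
d=np.load("top0.npy");W=cloud("top",d);p=cv2.imread("pics/top0.png")
cv2.imwrite("pics/crop.png",cv2.resize(p[140:310,170:330],None,fx=3.5,fy=3.5,interpolation=cv2.INTER_CUBIC))
# tray by colour + height
h=cv2.cvtColor(p,cv2.COLOR_BGR2HSV); m=(h[...,0]>5)&(h[...,0]<25)&(h[...,1]>90)&(W[...,2]<.04)
m[:190]=0;m[265:]=0;m[:,:175]=0;m[:,315:]=0
# use rim points only
q=W[m]; print(len(q),np.percentile(q[:,2],[5,50,95]))
q=q[q[:,2]>.018]; r=cv2.minAreaRect(q[:,:2].astype(np.float32)); print(r)
print("bench z",np.median(W[300:330,200:260,2]))
E
```

```text
top
[297. 172.] [ 0.6985 -0.1047  0.0316  0.0904] [ 0.6981 -0.1055  0.0904] 293
[284. 221.] [ 0.5507 -0.0385  0.0308  0.0944] [ 0.5507 -0.0384  0.0944] 318
[243. 224.] [0.5617 0.0866 0.031  0.0942] [0.5613 0.0864 0.0943] 321
[206. 231.] [0.5596 0.2039 0.0313 0.0941] [0.5587 0.203  0.094 ] 327
[548. 262.] [ 0.2751 -0.8631  0.1133  0.0915] [ 0.2798 -0.8204  0.0909] 160
[218. 274.] [0.4244 0.1846 0.0308 0.0903] [0.4241 0.1846 0.0903] 338
[284. 277.] [ 0.3846 -0.0081  0.0303  0.0904] [ 0.3844 -0.0081  0.0903] 320
[135. 282.] [0.4416 0.4317 0.0404 0.0885] [0.4416 0.4331 0.0896] 152
[251. 278.] [0.3987 0.0899 0.0302 0.0903] [0.398  0.0901 0.0905] 320
[  8. 372.] [0.2364 0.8593 0.0325 0.09  ] [0.234  0.8545 0.0888] 33
[300. 390.] [0.0424 0.0054 0.0566 0.0945] [0.0599 0.0084 0.0946] 35
scene
[387.   3.] [-0.6025  1.6758  0.1388  0.0884] [-0.5917  1.6501  0.0877] 72
[418.  73.] [0.2141 0.9642 0.1767 0.093 ] [0.2501 0.9159 0.0929] 258
[480.  93.] [0.5152 0.9587 0.0462 0.0938] [0.5212 0.9467 0.0936] 109
[181. 118.] [ 0.01   -0.0059  0.0696  0.093 ] [ 0.0491 -0.0217  0.0933] 141
[362. 127.] [0.443  0.4391 0.0467 0.085 ] [0.4402 0.4347 0.0849] 150
[297. 148.] [0.4202 0.185  0.0318 0.0915] [0.423  0.1834 0.0918] 192
[266. 154.] [0.3952 0.0898 0.0342 0.0913] [0.399  0.0887 0.0916] 211
[236. 162.] [ 0.3812 -0.0071  0.0341  0.0913] [ 0.3851 -0.0083  0.0917] 222
[331. 165.] [0.5559 0.2025 0.0337 0.0948] [0.5607 0.2004 0.0954] 241
[299. 180.] [0.5597 0.0877 0.0336 0.093 ] [0.5641 0.084  0.0935] 266
[259. 194.] [ 0.5485 -0.0374  0.0338  0.0933] [ 0.5533 -0.04    0.0938] 293
[269. 234.] [ 0.6982 -0.1045  0.0326  0.0896] [ 0.7004 -0.1066  0.0897] 399
3179 [-0.00019163  0.00462769  0.02762524]
((0.5597015023231506, 0.08935973048210144), (0.3641834259033203, 0.12631098926067352), 86.54954528808594)
bench z -0.00035308245203447
```

View pics/crop.png

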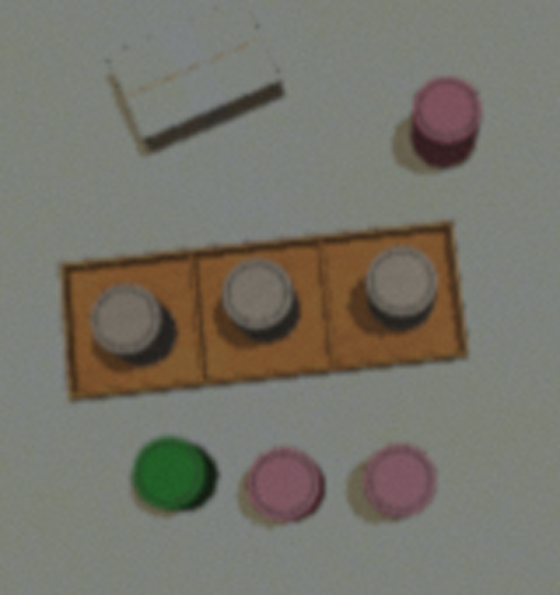

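Crop: the three grey tins stand in the tray cells at (127,318), (257,295) and (401,283) in crop pixels. Green and pink ones are outside it. Measured size and height fit (r 31 mm, top z 94 mm), tray is 364x126 mm with yaw about -0.06. Now the move to above the left tin, closing along the tray's x.

```bash
cat >>h.py <<'E'
YAW=-0.060
def rel(x,y,z,yaw=YAW):
    s=read_state(); A=R.from_rotvec(s['orientation'])
    c,sn=np.cos(yaw),np.sin(yaw)
    ty=np.array([c,sn,0]); tz=np.array([0,0,-1.]); T=R.from_matrix(np.c_[np.cross(ty,tz),ty,tz])
    print('shift',A.inv().apply(np.array([x,y,z])-s['tool_pos']).round(4),'turn',(A.inv()*T).as_rotvec().round(4),'pos',s['tool_pos'].round(4),'F',s['force'].round(2),'t',s['t'],'op',round(s['opening'],4),'gf',round(s['gripper_force'],1))
E
python3 -c "
from h import *
rel(.559,.2035,.36)"
```

```text
shift [-0.4581 -0.2202  0.0441] turn [-1.500e-03  9.000e-04  1.288e+00] pos [0.2015 0.5649 0.4038] F [ 0.37 -0.17 -0.17] t 0.1 op 0.0929 gf 0.0
```

>>> carry_out([
  {"hand": 100, "x": -0.458, "y": -0.22, "z": 0.02, "ax": 0, "ay": 0, "az": 1.288},
  {"hand": 100, "x": -0.458, "y": -0.22, "z": 0.02, "ax": 0, "ay": 0, "az": 1.288},
  {"hand": 100, "x": -0.458, "y": -0.22, "z": 0.02, "ax": 0, "ay": 0, "az": 1.288},
  {"hand": 100, "x": -0.458, "y": -0.22, "z": 0.02, "ax": 0, "ay": 0, "az": 1.288},
  {"hand": 100, "x": -0.458, "y": -0.22, "z": 0.02, "ax": 0, "ay": 0, "az": 1.288},
  {"hand": 100, "x": -0.458, "y": -0.22, "z": 0.02, "ax": 0, "ay": 0, "az": 1.288},
  {"hand": 100, "x": -0.458, "y": -0.22, "z": 0.02, "ax": 0, "ay": 0, "az": 1.288},
  {"hand": 100, "x": -0.458, "y": -0.22, "z": 0.02, "ax": 0, "ay": 0, "az": 1.288},
], newtons=40)

```text
t: 1.1
tool_pos: [0.5542, 0.2083, 0.3847]
orientation: [-2.29, -2.151, 0.0]
force: [0.8, 0.4, 0.2]
opening: 0.0928
gripper_force: 0.0
```

```bash
python3 -c "
from h import *
rel(.559,.2035,.36)"
```

```text
shift [-0.0044  0.0051  0.0247] turn [-0.0004 -0.     -0.0026] pos [0.5542 0.2083 0.3847] F [0.83 0.44 0.23] t 1.1 op 0.0928 gf 0.0
```

>>> carry_out([
  {"hand": 100, "x": 0, "y": 0, "z": 0.02, "ax": 0, "ay": 0, "az": 0},
  {"hand": 100, "x": 0, "y": 0, "z": 0.02, "ax": 0, "ay": 0, "az": 0},
  {"hand": 100, "x": 0, "y": 0, "z": 0.02, "ax": 0, "ay": 0, "az": 0},
  {"hand": 100, "x": 0, "y": 0, "z": 0.02, "ax": 0, "ay": 0, "az": 0},
])

```text
t: 1.6
tool_pos: [0.5525, 0.2112, 0.3659]
orientation: [2.285, 2.156, 0.002]
force: [0.2, -0.4, 0.2]
opening: 0.0932
gripper_force: 0.0
```

```bash
python3 -c "
from h import *
rel(.559,.2035,.232)"
```

```text
shift [-0.0074  0.0068  0.1339] turn [ 0.001  -0.0005  0.002 ] pos [0.5525 0.2112 0.3659] F [ 0.17 -0.45  0.2 ] t 1.6 op 0.0932 gf 0.0
```

>>> carry_out([
  {"hand": 100, "x": -0.0075, "y": 0.007, "z": 0, "ax": 0, "ay": 0, "az": 0},
  {"hand": 100, "x": -0.0075, "y": 0.007, "z": 0.04, "ax": 0, "ay": 0, "az": 0},
  {"hand": 100, "x": -0.0075, "y": 0.007, "z": 0.08, "ax": 0, "ay": 0, "az": 0},
  {"hand": 100, "x": -0.0075, "y": 0.007, "z": 0.11, "ax": 0, "ay": 0, "az": 0},
  {"hand": 100, "x": -0.0075, "y": 0.007, "z": 0.125, "ax": 0, "ay": 0, "az": 0},
  {"hand": 100, "x": -0.0075, "y": 0.007, "z": 0.134, "ax": 0, "ay": 0, "az": 0},
  {"hand": 100, "x": -0.0075, "y": 0.007, "z": 0.134, "ax": 0, "ay": 0, "az": 0},
  {"hand": 100, "x": -0.0075, "y": 0.007, "z": 0.134, "ax": 0, "ay": 0, "az": 0},
])

```text
t: 2.6
tool_pos: [0.5603, 0.2023, 0.2325]
orientation: [2.286, 2.153, 0.003]
force: [-0.3, -0.1, 0.4]
opening: 0.0931
gripper_force: 0.0
```

```bash
python3 -c "
from h import *
rel(.559,.2035,.232)
p,d=read_camera('scene');cv2.imwrite('pics/a1.png',cv2.resize(p[90:260,210:400],None,fx=3,fy=3))"
```

```text
shift [ 0.0012 -0.0014  0.0005] turn [ 0.0021 -0.0007  0.0001] pos [0.5603 0.2023 0.2325] F [-0.27 -0.13  0.38] t 2.6 op 0.0931 gf 0.0
```

View pics/a1.png

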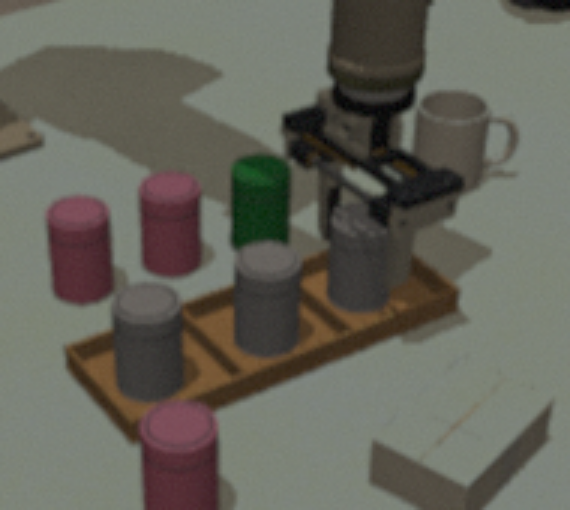

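The fingers straddle the left tin at (358,250) in the crop, and the other tins and look-alikes are clear. Closing.

>>> carry_out([
  {"hand": 40, "x": 0, "y": 0, "z": 0, "ax": 0, "ay": 0, "az": 0},
  {"hand": 40, "x": 0, "y": 0, "z": 0, "ax": 0, "ay": 0, "az": 0},
  {"hand": 40, "x": 0, "y": 0, "z": 0, "ax": 0, "ay": 0, "az": 0},
  {"hand": 40, "x": 0, "y": 0, "z": 0, "ax": 0, "ay": 0, "az": 0},
  {"hand": 40, "x": 0, "y": 0, "z": 0, "ax": 0, "ay": 0, "az": 0},
  {"hand": 40, "x": 0, "y": 0, "z": 0, "ax": 0, "ay": 0, "az": 0},
])

```text
t: 3.4
tool_pos: [0.5595, 0.2021, 0.2311]
orientation: [-2.287, -2.154, 0.001]
force: [-2.4, 0.1, 2.4]
opening: 0.0614
gripper_force: 40.0
```

```bash
python3 -c "
from h import *
rel(.559,.2035,.232)"
```

```text
shift [ 0.0014 -0.0006 -0.0009] turn [-0.0004  0.0001  0.    ] pos [0.5595 0.2021 0.2311] F [-2.42  0.08  2.39] t 3.4 op 0.0614 gf 40.0
```

>>> carry_out([
  {"hand": 40, "x": 0, "y": 0, "z": -0.005, "ax": 0, "ay": 0, "az": 0},
  {"hand": 40, "x": 0, "y": 0, "z": -0.015, "ax": 0, "ay": 0, "az": 0},
  {"hand": 40, "x": 0, "y": 0, "z": -0.025, "ax": 0, "ay": 0, "az": 0},
  {"hand": 40, "x": 0, "y": 0, "z": -0.035, "ax": 0, "ay": 0, "az": 0},
  {"hand": 40, "x": 0, "y": 0, "z": -0.045, "ax": 0, "ay": 0, "az": 0},
  {"hand": 40, "x": 0, "y": 0, "z": -0.05, "ax": 0, "ay": 0, "az": 0},
  {"hand": 40, "x": 0, "y": 0, "z": -0.05, "ax": 0, "ay": 0, "az": 0},
  {"hand": 40, "x": 0, "y": 0, "z": -0.05, "ax": 0, "ay": 0, "az": 0},
])

```text
t: 4.4
tool_pos: [0.5594, 0.202, 0.2806]
orientation: [-2.287, -2.154, 0.001]
force: [-0.3, 0.7, -1.7]
opening: 0.0618
gripper_force: 40.0
```

>>> carry_out([
  {"hand": 40, "x": 0, "y": 0, "z": 0, "ax": 0, "ay": 0, "az": 0},
  {"hand": 40, "x": 0, "y": 0, "z": 0, "ax": 0, "ay": 0, "az": 0},
  {"hand": 40, "x": 0, "y": 0, "z": 0, "ax": 0, "ay": 0, "az": 0},
  {"hand": 40, "x": 0, "y": 0, "z": 0, "ax": 0, "ay": 0, "az": 0},
])

```text
t: 4.9
tool_pos: [0.5596, 0.2021, 0.281]
orientation: [-2.287, -2.154, 0.0]
force: [-0.5, 0.0, -2.5]
opening: 0.0616
gripper_force: 40.0
```

```bash
cat >w.py <<'E'
from h import *
F=[];T=[]
for i in range(10):   # each camera call advances 0.05 s
    p,d=read_camera('scene'); s=read_state(); F.append(s['force'][2]); T.append(s['joint_torque'][1:3])
print('Fz',np.mean(F).round(2),'sd',np.std(F).round(2),'tau',np.mean(T,0).round(2)); s=read_state(); print(s['tool_pos'],s['gripper_force'],s['opening'],s['wrist_torque'].round(2),s['t'])
[print(*o) for o in tops('scene',d,.075,.16) if .5<o[1][0]<.62]
cv2.imwrite('pics/w_%.0f.png'%(s['t']*10),cv2.resize(p[90:260,210:400],None,fx=3,fy=3))
E
python3 w.py
```

```text
Fz -1.92 sd 0.42 tau [-58.15 -47.31]
[0.55963297 0.20209258 0.28111641] 39.99947889475152 0.061433128050651646 [-0.07  0.09  0.04] 5.4
[481.  93.] [0.5139 0.9606 0.0448 0.096 ] [0.5197 0.948  0.0961] 108
[330. 158.] [0.5591 0.1971 0.0461 0.1263] [0.5752 0.1869 0.1264] 102
[299. 180.] [0.56   0.0865 0.0329 0.0928] [0.5639 0.0843 0.0933] 268
[259. 194.] [ 0.5508 -0.037   0.0327  0.0931] [ 0.5535 -0.0399  0.0935] 298
```

View pics/w_54.png

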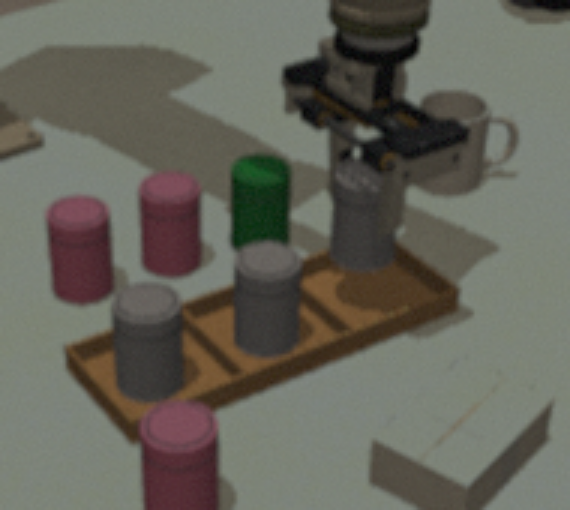

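The left tin hangs clear at (363,215) with its shadow below it, and it feels like about 1.9 N. Setting it back.

>>> carry_out([
  {"hand": 40, "x": 0, "y": 0, "z": 0.01, "ax": 0, "ay": 0, "az": 0},
  {"hand": 40, "x": 0, "y": 0, "z": 0.02, "ax": 0, "ay": 0, "az": 0},
  {"hand": 40, "x": 0, "y": 0, "z": 0.03, "ax": 0, "ay": 0, "az": 0},
  {"hand": 40, "x": 0, "y": 0, "z": 0.038, "ax": 0, "ay": 0, "az": 0},
  {"hand": 40, "x": 0, "y": 0, "z": 0.044, "ax": 0, "ay": 0, "az": 0},
  {"hand": 40, "x": 0, "y": 0, "z": 0.048, "ax": 0, "ay": 0, "az": 0},
  {"hand": 40, "x": 0, "y": 0, "z": 0.05, "ax": 0, "ay": 0, "az": 0},
  {"hand": 40, "x": 0, "y": 0, "z": 0.05, "ax": 0, "ay": 0, "az": 0},
])

```text
t: 6.4
tool_pos: [0.5598, 0.2021, 0.2313]
orientation: [2.287, 2.154, 0.001]
force: [-0.1, -1.4, -2.3]
opening: 0.0617
gripper_force: 40.0
```

>>> carry_out([
  {"hand": 40, "x": 0, "y": 0, "z": 0, "ax": 0, "ay": 0, "az": 0},
  {"hand": 40, "x": 0, "y": 0, "z": 0, "ax": 0, "ay": 0, "az": 0},
])

```text
t: 6.65
tool_pos: [0.5597, 0.2021, 0.2312]
orientation: [2.287, 2.154, 0.0]
force: [-0.7, 0.6, -2.4]
opening: 0.0616
gripper_force: 40.0
```

Not on the floor yet, since the weight is still felt. Lowering a little more.

>>> carry_out([
  {"hand": 40, "x": 0, "y": 0, "z": 0.0005, "ax": 0, "ay": 0, "az": 0},
  {"hand": 40, "x": 0, "y": 0, "z": 0.001, "ax": 0, "ay": 0, "az": 0},
  {"hand": 40, "x": 0, "y": 0, "z": 0.001, "ax": 0, "ay": 0, "az": 0},
  {"hand": 40, "x": 0, "y": 0, "z": 0.001, "ax": 0, "ay": 0, "az": 0},
])

```text
t: 7.15
tool_pos: [0.5597, 0.2021, 0.231]
orientation: [2.287, 2.154, 0.0]
force: [-3.5, -1.4, 6.1]
opening: 0.0615
gripper_force: 40.0
```

>>> carry_out([
  {"hand": 85, "x": 0, "y": 0, "z": 0, "ax": 0, "ay": 0, "az": 0},
  {"hand": 100, "x": 0, "y": 0, "z": 0, "ax": 0, "ay": 0, "az": 0},
  {"hand": 100, "x": 0, "y": 0, "z": 0, "ax": 0, "ay": 0, "az": 0},
  {"hand": 100, "x": 0, "y": 0, "z": 0, "ax": 0, "ay": 0, "az": 0},
  {"hand": 100, "x": 0, "y": 0, "z": -0.02, "ax": 0, "ay": 0, "az": 0},
  {"hand": 100, "x": 0, "y": 0, "z": -0.05, "ax": 0, "ay": 0, "az": 0},
  {"hand": 100, "x": 0, "y": 0, "z": -0.09, "ax": 0, "ay": 0, "az": 0},
  {"hand": 100, "x": 0, "y": 0, "z": -0.09, "ax": 0, "ay": 0, "az": 0},
])

```text
t: 8.15
tool_pos: [0.5613, 0.2025, 0.3263]
orientation: [2.284, 2.151, 0.013]
force: [-0.7, -0.8, -0.5]
opening: 0.0931
gripper_force: 0.0
```

```bash
python3 w.py; python3 -c "
from h import *
rel(.5615,.0865,.232)"
```

```text
Fz -0.08 sd 0.37 tau [-57.21 -48.25]
[0.55943511 0.20203031 0.31931434] 0.0 0.09297748876461676 [-0.07  0.1  -0.01] 8.65
[481.  93.] [0.5128 0.9598 0.0477 0.0956] [0.5214 0.9468 0.0957] 106
[333. 164.] [0.557  0.2048 0.035  0.0955] [0.5612 0.2011 0.0957] 226
[299. 180.] [0.5614 0.0876 0.0324 0.0932] [0.5641 0.0843 0.0936] 260
[259. 193.] [ 0.5489 -0.0374  0.0336  0.0933] [ 0.5534 -0.0397  0.0936] 293
shift [-0.1152  0.0091  0.0874] turn [-0.0012  0.0004  0.    ] pos [0.5594 0.202  0.3193] F [ 0.64  0.26 -0.53] t 8.65 op 0.093 gf 0.0
```

Left tin is standing in place at about 1.9 N, zero checked. Middle tin next.

>>> carry_out([
  {"hand": 100, "x": -0.04, "y": 0.003, "z": 0, "ax": 0, "ay": 0, "az": 0},
  {"hand": 100, "x": -0.08, "y": 0.006, "z": 0, "ax": 0, "ay": 0, "az": 0},
  {"hand": 100, "x": -0.105, "y": 0.009, "z": 0, "ax": 0, "ay": 0, "az": 0},
  {"hand": 100, "x": -0.115, "y": 0.009, "z": 0, "ax": 0, "ay": 0, "az": 0},
  {"hand": 100, "x": -0.115, "y": 0.009, "z": 0, "ax": 0, "ay": 0, "az": 0},
  {"hand": 100, "x": -0.115, "y": 0.009, "z": 0, "ax": 0, "ay": 0, "az": 0},
])

```text
t: 9.4
tool_pos: [0.5617, 0.0876, 0.32]
orientation: [-2.286, -2.154, -0.0]
force: [0.4, -0.0, -0.8]
opening: 0.0929
gripper_force: 0.0
```

>>> carry_out([
  {"hand": 100, "x": 0, "y": 0, "z": 0.03, "ax": 0, "ay": 0, "az": 0},
  {"hand": 100, "x": 0, "y": 0, "z": 0.055, "ax": 0, "ay": 0, "az": 0},
  {"hand": 100, "x": 0, "y": 0, "z": 0.075, "ax": 0, "ay": 0, "az": 0},
  {"hand": 100, "x": 0, "y": 0, "z": 0.087, "ax": 0, "ay": 0, "az": 0},
  {"hand": 100, "x": 0, "y": 0, "z": 0.087, "ax": 0, "ay": 0, "az": 0},
  {"hand": 100, "x": 0, "y": 0, "z": 0.087, "ax": 0, "ay": 0, "az": 0},
])

```text
t: 10.15
tool_pos: [0.5622, 0.0869, 0.234]
orientation: [2.286, 2.153, 0.002]
force: [0.8, 0.1, 0.5]
opening: 0.0925
gripper_force: 0.0
```

>>> carry_out([
  {"hand": 40, "x": 0, "y": 0, "z": 0, "ax": 0, "ay": 0, "az": 0},
  {"hand": 40, "x": 0, "y": 0, "z": 0, "ax": 0, "ay": 0, "az": 0},
  {"hand": 40, "x": 0, "y": 0, "z": 0, "ax": 0, "ay": 0, "az": 0},
  {"hand": 40, "x": 0, "y": 0, "z": 0, "ax": 0, "ay": 0, "az": 0},
  {"hand": 40, "x": 0, "y": 0, "z": 0, "ax": 0, "ay": 0, "az": 0},
  {"hand": 40, "x": 0, "y": 0, "z": 0, "ax": 0, "ay": 0, "az": 0},
])

```text
t: 10.9
tool_pos: [0.5616, 0.0868, 0.2333]
orientation: [-2.287, -2.154, 0.001]
force: [-4.3, -0.1, 5.2]
opening: 0.0617
gripper_force: 40.0
```

>>> carry_out([
  {"hand": 40, "x": 0, "y": 0, "z": -0.005, "ax": 0, "ay": 0, "az": 0},
  {"hand": 40, "x": 0, "y": 0, "z": -0.015, "ax": 0, "ay": 0, "az": 0},
  {"hand": 40, "x": 0, "y": 0, "z": -0.025, "ax": 0, "ay": 0, "az": 0},
  {"hand": 40, "x": 0, "y": 0, "z": -0.035, "ax": 0, "ay": 0, "az": 0},
  {"hand": 40, "x": 0, "y": 0, "z": -0.045, "ax": 0, "ay": 0, "az": 0},
  {"hand": 40, "x": 0, "y": 0, "z": -0.05, "ax": 0, "ay": 0, "az": 0},
  {"hand": 40, "x": 0, "y": 0, "z": -0.05, "ax": 0, "ay": 0, "az": 0},
  {"hand": 40, "x": 0, "y": 0, "z": -0.05, "ax": 0, "ay": 0, "az": 0},
])

```text
t: 11.9
tool_pos: [0.5615, 0.0867, 0.2826]
orientation: [-2.287, -2.154, 0.001]
force: [-0.8, 0.8, -5.6]
opening: 0.0615
gripper_force: 40.0
```

>>> carry_out([
  {"hand": 40, "x": 0, "y": 0, "z": 0, "ax": 0, "ay": 0, "az": 0},
  {"hand": 40, "x": 0, "y": 0, "z": 0, "ax": 0, "ay": 0, "az": 0},
  {"hand": 40, "x": 0, "y": 0, "z": 0, "ax": 0, "ay": 0, "az": 0},
  {"hand": 40, "x": 0, "y": 0, "z": 0, "ax": 0, "ay": 0, "az": 0},
])

```text
t: 12.4
tool_pos: [0.5617, 0.0867, 0.283]
orientation: [-2.287, -2.154, 0.0]
force: [-0.2, 0.5, -5.5]
opening: 0.0615
gripper_force: 40.0
```

```bash
python3 w.py; ls pics
```

```text
Fz -5.37 sd 0.57 tau [-56.05 -48.74]
[0.5617195  0.08675618 0.28307961] 39.99885678291321 0.06166333817965094 [-0.05  0.08  0.  ] 12.9
[481.  93.] [0.514  0.9589 0.0445 0.0958] [0.5208 0.9462 0.0958] 105
[298. 172.] [0.5636 0.0831 0.0465 0.126 ] [0.5801 0.0696 0.1265] 94
[331. 166.] [0.5577 0.2023 0.0344 0.0947] [0.5661 0.2002 0.0955] 209
[259. 194.] [ 0.5498 -0.0377  0.0326  0.0931] [ 0.5534 -0.0399  0.0936] 294
a1.png
crop.png
scene0.png
top0.png
w_129.png
w_54.png
w_86.png
```

Middle tin weighs about 5.4 N. Setting it back.

>>> carry_out([
  {"hand": 40, "x": 0, "y": 0, "z": 0.01, "ax": 0, "ay": 0, "az": 0},
  {"hand": 40, "x": 0, "y": 0, "z": 0.02, "ax": 0, "ay": 0, "az": 0},
  {"hand": 40, "x": 0, "y": 0, "z": 0.03, "ax": 0, "ay": 0, "az": 0},
  {"hand": 40, "x": 0, "y": 0, "z": 0.038, "ax": 0, "ay": 0, "az": 0},
  {"hand": 40, "x": 0, "y": 0, "z": 0.044, "ax": 0, "ay": 0, "az": 0},
  {"hand": 40, "x": 0, "y": 0, "z": 0.048, "ax": 0, "ay": 0, "az": 0},
  {"hand": 40, "x": 0, "y": 0, "z": 0.05, "ax": 0, "ay": 0, "az": 0},
  {"hand": 40, "x": 0, "y": 0, "z": 0.05, "ax": 0, "ay": 0, "az": 0},
])

```text
t: 13.9
tool_pos: [0.5619, 0.0867, 0.2334]
orientation: [2.287, 2.153, 0.001]
force: [-0.9, -0.6, -6.0]
opening: 0.0618
gripper_force: 40.0
```

>>> carry_out([
  {"hand": 40, "x": 0, "y": 0, "z": 0.0005, "ax": 0, "ay": 0, "az": 0},
  {"hand": 40, "x": 0, "y": 0, "z": 0.001, "ax": 0, "ay": 0, "az": 0},
  {"hand": 40, "x": 0, "y": 0, "z": 0.001, "ax": 0, "ay": 0, "az": 0},
  {"hand": 40, "x": 0, "y": 0, "z": 0.001, "ax": 0, "ay": 0, "az": 0},
])

```text
t: 14.4
tool_pos: [0.562, 0.0868, 0.2332]
orientation: [2.287, 2.153, 0.001]
force: [-4.5, -0.3, 5.8]
opening: 0.0614
gripper_force: 40.0
```

>>> carry_out([
  {"hand": 85, "x": 0, "y": 0, "z": 0, "ax": 0, "ay": 0, "az": 0},
  {"hand": 100, "x": 0, "y": 0, "z": 0, "ax": 0, "ay": 0, "az": 0},
  {"hand": 100, "x": 0, "y": 0, "z": 0, "ax": 0, "ay": 0, "az": 0},
  {"hand": 100, "x": 0, "y": 0, "z": 0, "ax": 0, "ay": 0, "az": 0},
  {"hand": 100, "x": 0, "y": 0, "z": -0.02, "ax": 0, "ay": 0, "az": 0},
  {"hand": 100, "x": 0, "y": 0, "z": -0.05, "ax": 0, "ay": 0, "az": 0},
  {"hand": 100, "x": 0, "y": 0, "z": -0.09, "ax": 0, "ay": 0, "az": 0},
  {"hand": 100, "x": 0, "y": 0, "z": -0.09, "ax": 0, "ay": 0, "az": 0},
])

```text
t: 15.4
tool_pos: [0.5634, 0.0869, 0.3281]
orientation: [2.283, 2.15, 0.011]
force: [1.3, 0.1, -0.2]
opening: 0.0927
gripper_force: 0.0
```

```bash
python3 w.py; python3 -c "
from h import *
rel(.5507,-.0385,.232)"
```

```text
Fz -0.4 sd 0.37 tau [-53.4  -48.17]
[0.56152751 0.08673598 0.32133929] 0.0 0.09271031512780267 [-0.08  0.11  0.02] 15.9
[481.  93.] [0.5157 0.959  0.0457 0.096 ] [0.522  0.9483 0.0962] 101
[331. 166.] [0.5599 0.2038 0.0323 0.0951] [0.5618 0.2008 0.0957] 231
[301. 178.] [0.5628 0.0875 0.0326 0.0936] [0.565  0.0846 0.0936] 256
[259. 194.] [ 0.5507 -0.0379  0.0336  0.093 ] [ 0.5534 -0.0398  0.0936] 295
shift [-0.1256 -0.0032  0.0894] turn [-0.0013  0.0002 -0.    ] pos [0.5615 0.0867 0.3213] F [ 0.08 -0.18 -0.53] t 15.9 op 0.0927 gf 0.0
```

>>> carry_out([
  {"hand": 100, "x": -0.04, "y": -0.001, "z": 0, "ax": 0, "ay": 0, "az": 0},
  {"hand": 100, "x": -0.08, "y": -0.002, "z": 0, "ax": 0, "ay": 0, "az": 0},
  {"hand": 100, "x": -0.115, "y": -0.003, "z": 0, "ax": 0, "ay": 0, "az": 0},
  {"hand": 100, "x": -0.1255, "y": -0.003, "z": 0, "ax": 0, "ay": 0, "az": 0},
  {"hand": 100, "x": -0.1255, "y": -0.003, "z": 0, "ax": 0, "ay": 0, "az": 0},
  {"hand": 100, "x": -0.1255, "y": -0.003, "z": 0, "ax": 0, "ay": 0, "az": 0},
])

```text
t: 16.65
tool_pos: [0.5513, -0.0374, 0.322]
orientation: [-2.286, -2.154, -0.0]
force: [-0.3, 0.4, 0.5]
opening: 0.0927
gripper_force: 0.0
```

>>> carry_out([
  {"hand": 100, "x": 0, "y": 0, "z": 0.03, "ax": 0, "ay": 0, "az": 0},
  {"hand": 100, "x": 0, "y": 0, "z": 0.055, "ax": 0, "ay": 0, "az": 0},
  {"hand": 100, "x": 0, "y": 0, "z": 0.075, "ax": 0, "ay": 0, "az": 0},
  {"hand": 100, "x": 0, "y": 0, "z": 0.089, "ax": 0, "ay": 0, "az": 0},
  {"hand": 100, "x": 0, "y": 0, "z": 0.089, "ax": 0, "ay": 0, "az": 0},
  {"hand": 100, "x": 0, "y": 0, "z": 0.089, "ax": 0, "ay": 0, "az": 0},
])

```text
t: 17.4
tool_pos: [0.5517, -0.0383, 0.234]
orientation: [2.286, 2.153, 0.001]
force: [0.1, 0.5, 0.2]
opening: 0.0925
gripper_force: 0.0
```

>>> carry_out([
  {"hand": 40, "x": 0, "y": 0, "z": 0, "ax": 0, "ay": 0, "az": 0},
  {"hand": 40, "x": 0, "y": 0, "z": 0, "ax": 0, "ay": 0, "az": 0},
  {"hand": 40, "x": 0, "y": 0, "z": 0, "ax": 0, "ay": 0, "az": 0},
  {"hand": 40, "x": 0, "y": 0, "z": 0, "ax": 0, "ay": 0, "az": 0},
  {"hand": 40, "x": 0, "y": 0, "z": 0, "ax": 0, "ay": 0, "az": 0},
  {"hand": 40, "x": 0, "y": 0, "z": 0, "ax": 0, "ay": 0, "az": 0},
])

```text
t: 18.15
tool_pos: [0.5512, -0.0384, 0.2332]
orientation: [-2.287, -2.154, 0.0]
force: [-2.8, 1.4, 4.0]
opening: 0.0616
gripper_force: 40.0
```

>>> carry_out([
  {"hand": 40, "x": 0, "y": 0, "z": -0.005, "ax": 0, "ay": 0, "az": 0},
  {"hand": 40, "x": 0, "y": 0, "z": -0.015, "ax": 0, "ay": 0, "az": 0},
  {"hand": 40, "x": 0, "y": 0, "z": -0.025, "ax": 0, "ay": 0, "az": 0},
  {"hand": 40, "x": 0, "y": 0, "z": -0.035, "ax": 0, "ay": 0, "az": 0},
  {"hand": 40, "x": 0, "y": 0, "z": -0.045, "ax": 0, "ay": 0, "az": 0},
  {"hand": 40, "x": 0, "y": 0, "z": -0.05, "ax": 0, "ay": 0, "az": 0},
  {"hand": 40, "x": 0, "y": 0, "z": -0.05, "ax": 0, "ay": 0, "az": 0},
  {"hand": 40, "x": 0, "y": 0, "z": -0.05, "ax": 0, "ay": 0, "az": 0},
])

```text
t: 19.15
tool_pos: [0.551, -0.0383, 0.2827]
orientation: [-2.287, -2.153, 0.001]
force: [-0.3, -0.3, -2.7]
opening: 0.0616
gripper_force: 40.0
```

>>> carry_out([
  {"hand": 40, "x": 0, "y": 0, "z": 0, "ax": 0, "ay": 0, "az": 0},
  {"hand": 40, "x": 0, "y": 0, "z": 0, "ax": 0, "ay": 0, "az": 0},
  {"hand": 40, "x": 0, "y": 0, "z": 0, "ax": 0, "ay": 0, "az": 0},
  {"hand": 40, "x": 0, "y": 0, "z": 0, "ax": 0, "ay": 0, "az": 0},
])

```text
t: 19.65
tool_pos: [0.5512, -0.0383, 0.283]
orientation: [-2.287, -2.154, 0.0]
force: [-0.9, -0.6, -3.2]
opening: 0.0618
gripper_force: 40.0
```

```bash
python3 w.py
```

```text
Fz -2.48 sd 0.75 tau [-52.43 -47.42]
[ 0.55119598 -0.03833438  0.28306605] 39.99931454658508 0.06165208265481766 [-0.1  -0.01 -0.  ] 20.15
[481.  93.] [0.5163 0.9596 0.0455 0.0961] [0.5212 0.9464 0.0959] 105
[251. 181.] [ 0.5668 -0.0489  0.0336  0.1051] [ 0.5729 -0.0563  0.1054] 73
[331. 165.] [0.5609 0.2039 0.0347 0.0948] [0.562  0.2005 0.0955] 238
[299. 180.] [0.5622 0.0874 0.0345 0.0932] [0.5651 0.0842 0.0936] 260
```

```bash
ls pics/; cp pics/w_20[0-9].png pics/r.png
```

```text
a1.png
crop.png
scene0.png
top0.png
w_129.png
w_159.png
w_202.png
w_54.png
w_86.png
```

View pics/r.png

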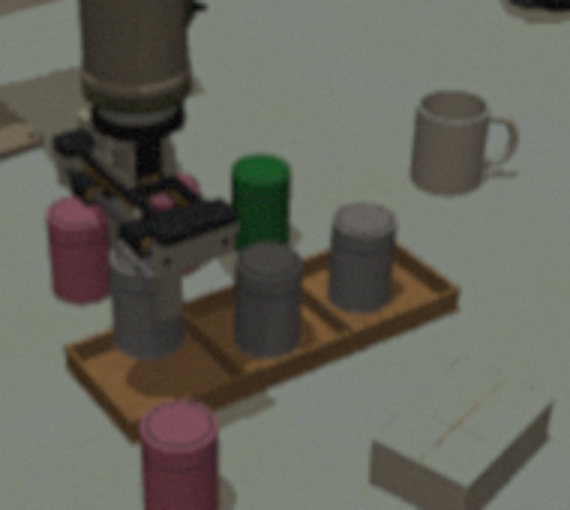

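The right tin hangs clear at (148,300). The middle (268,300) and left (362,257) tins stand upright. Weights are 1.9, 5.4 and 2.5 N, so the middle one is heaviest. The right tin goes back now.

>>> carry_out([
  {"hand": 40, "x": 0, "y": 0, "z": 0.01, "ax": 0, "ay": 0, "az": 0},
  {"hand": 40, "x": 0, "y": 0, "z": 0.02, "ax": 0, "ay": 0, "az": 0},
  {"hand": 40, "x": 0, "y": 0, "z": 0.03, "ax": 0, "ay": 0, "az": 0},
  {"hand": 40, "x": 0, "y": 0, "z": 0.038, "ax": 0, "ay": 0, "az": 0},
  {"hand": 40, "x": 0, "y": 0, "z": 0.044, "ax": 0, "ay": 0, "az": 0},
  {"hand": 40, "x": 0, "y": 0, "z": 0.048, "ax": 0, "ay": 0, "az": 0},
  {"hand": 40, "x": 0, "y": 0, "z": 0.05, "ax": 0, "ay": 0, "az": 0},
  {"hand": 40, "x": 0, "y": 0, "z": 0.05, "ax": 0, "ay": 0, "az": 0},
])

```text
t: 21.15
tool_pos: [0.5514, -0.0384, 0.2334]
orientation: [2.287, 2.153, 0.001]
force: [-0.6, -0.4, -3.1]
opening: 0.0617
gripper_force: 40.0
```

>>> carry_out([
  {"hand": 40, "x": 0, "y": 0, "z": 0.0005, "ax": 0, "ay": 0, "az": 0},
  {"hand": 40, "x": 0, "y": 0, "z": 0.001, "ax": 0, "ay": 0, "az": 0},
  {"hand": 40, "x": 0, "y": 0, "z": 0.001, "ax": 0, "ay": 0, "az": 0},
  {"hand": 40, "x": 0, "y": 0, "z": 0.001, "ax": 0, "ay": 0, "az": 0},
])

```text
t: 21.65
tool_pos: [0.5514, -0.0384, 0.2332]
orientation: [2.287, 2.153, 0.001]
force: [-3.5, 0.7, 6.7]
opening: 0.0613
gripper_force: 40.0
```

>>> carry_out([
  {"hand": 85, "x": 0, "y": 0, "z": 0, "ax": 0, "ay": 0, "az": 0},
  {"hand": 100, "x": 0, "y": 0, "z": 0, "ax": 0, "ay": 0, "az": 0},
  {"hand": 100, "x": 0, "y": 0, "z": 0, "ax": 0, "ay": 0, "az": 0},
  {"hand": 100, "x": 0, "y": 0, "z": 0, "ax": 0, "ay": 0, "az": 0},
  {"hand": 100, "x": 0, "y": 0, "z": -0.02, "ax": 0, "ay": 0, "az": 0},
  {"hand": 100, "x": 0, "y": 0, "z": -0.05, "ax": 0, "ay": 0, "az": 0},
  {"hand": 100, "x": 0, "y": 0, "z": -0.09, "ax": 0, "ay": 0, "az": 0},
  {"hand": 100, "x": 0, "y": 0, "z": -0.09, "ax": 0, "ay": 0, "az": 0},
])

```text
t: 22.65
tool_pos: [0.5528, -0.0386, 0.328]
orientation: [2.282, 2.149, 0.008]
force: [-0.5, 0.2, 0.9]
opening: 0.0929
gripper_force: 0.0
```

```bash
python3 w.py; python3 -c "
from h import *
rel(.562,.0867,.232)"
```

```text
Fz -0.34 sd 0.28 tau [-51.13 -48.11]
[ 0.55100353 -0.03830946  0.32139602] 0.0 0.09321334635476865 [-0.06  0.15 -0.03] 23.15
[481.  93.] [0.516  0.9587 0.0466 0.0957] [0.5211 0.9467 0.0956] 109
[331. 165.] [0.5585 0.2013 0.0335 0.0948] [0.562  0.2002 0.0953] 239
[299. 180.] [0.5617 0.0878 0.0335 0.0928] [0.5653 0.0844 0.0934] 265
[260. 193.] [ 0.5517 -0.0392  0.032   0.0934] [ 0.5549 -0.0408  0.0934] 282
shift [0.1254 0.0036 0.0894] turn [-0.0012 -0.0001 -0.    ] pos [ 0.551  -0.0383  0.3214] F [-0.32 -0.59 -0.57] t 23.15 op 0.0932 gf 0.0
```

>>> carry_out([
  {"hand": 100, "x": 0.04, "y": 0.001, "z": 0, "ax": 0, "ay": 0, "az": 0},
  {"hand": 100, "x": 0.08, "y": 0.002, "z": 0, "ax": 0, "ay": 0, "az": 0},
  {"hand": 100, "x": 0.115, "y": 0.0035, "z": 0, "ax": 0, "ay": 0, "az": 0},
  {"hand": 100, "x": 0.1255, "y": 0.0035, "z": 0, "ax": 0, "ay": 0, "az": 0},
  {"hand": 100, "x": 0.1255, "y": 0.0035, "z": 0, "ax": 0, "ay": 0, "az": 0},
  {"hand": 100, "x": 0.1255, "y": 0.0035, "z": 0, "ax": 0, "ay": 0, "az": 0},
])

```text
t: 23.9
tool_pos: [0.5622, 0.0858, 0.3219]
orientation: [2.288, 2.153, -0.001]
force: [0.0, -0.7, -0.3]
opening: 0.0934
gripper_force: 0.0
```

>>> carry_out([
  {"hand": 100, "x": 0, "y": 0, "z": 0.03, "ax": 0, "ay": 0, "az": 0},
  {"hand": 100, "x": 0, "y": 0, "z": 0.055, "ax": 0, "ay": 0, "az": 0},
  {"hand": 100, "x": 0, "y": 0, "z": 0.075, "ax": 0, "ay": 0, "az": 0},
  {"hand": 100, "x": 0, "y": 0, "z": 0.089, "ax": 0, "ay": 0, "az": 0},
  {"hand": 100, "x": 0, "y": 0, "z": 0.089, "ax": 0, "ay": 0, "az": 0},
  {"hand": 100, "x": 0, "y": 0, "z": 0.089, "ax": 0, "ay": 0, "az": 0},
])

```text
t: 24.65
tool_pos: [0.5627, 0.0867, 0.234]
orientation: [2.287, 2.153, 0.002]
force: [0.1, -0.4, 0.5]
opening: 0.0932
gripper_force: 0.0
```

>>> carry_out([
  {"hand": 40, "x": 0, "y": 0, "z": 0, "ax": 0, "ay": 0, "az": 0},
  {"hand": 40, "x": 0, "y": 0, "z": 0, "ax": 0, "ay": 0, "az": 0},
  {"hand": 40, "x": 0, "y": 0, "z": 0, "ax": 0, "ay": 0, "az": 0},
  {"hand": 40, "x": 0, "y": 0, "z": 0, "ax": 0, "ay": 0, "az": 0},
  {"hand": 40, "x": 0, "y": 0, "z": 0, "ax": 0, "ay": 0, "az": 0},
  {"hand": 40, "x": 0, "y": 0, "z": 0, "ax": 0, "ay": 0, "az": 0},
])

```text
t: 25.4
tool_pos: [0.5622, 0.0868, 0.2333]
orientation: [-2.287, -2.154, -0.0]
force: [-2.7, 0.6, 3.3]
opening: 0.0616
gripper_force: 40.0
```

>>> carry_out([
  {"hand": 40, "x": 0, "y": 0, "z": -0.005, "ax": 0, "ay": 0, "az": 0},
  {"hand": 40, "x": 0, "y": 0, "z": -0.015, "ax": 0, "ay": 0, "az": 0},
  {"hand": 40, "x": 0, "y": 0, "z": -0.03, "ax": 0, "ay": 0, "az": 0},
  {"hand": 40, "x": 0, "y": 0, "z": -0.045, "ax": 0, "ay": 0, "az": 0},
  {"hand": 40, "x": 0, "y": 0, "z": -0.06, "ax": 0, "ay": 0, "az": 0},
  {"hand": 40, "x": 0, "y": 0, "z": -0.075, "ax": 0, "ay": 0, "az": 0},
  {"hand": 40, "x": 0, "y": 0, "z": -0.09, "ax": 0, "ay": 0, "az": 0},
  {"hand": 40, "x": 0, "y": 0, "z": -0.1, "ax": 0, "ay": 0, "az": 0},
])

```text
t: 26.4
tool_pos: [0.5624, 0.0867, 0.3344]
orientation: [2.287, 2.153, 0.001]
force: [0.0, 0.2, -5.1]
opening: 0.0616
gripper_force: 40.0
```

>>> carry_out([
  {"hand": 40, "x": 0, "y": 0, "z": -0.015, "ax": 0, "ay": 0, "az": 0},
  {"hand": 40, "x": 0, "y": 0, "z": -0.03, "ax": 0, "ay": 0, "az": 0},
  {"hand": 40, "x": 0, "y": 0, "z": -0.045, "ax": 0, "ay": 0, "az": 0},
  {"hand": 40, "x": 0, "y": 0, "z": -0.06, "ax": 0, "ay": 0, "az": 0},
  {"hand": 40, "x": 0, "y": 0, "z": -0.075, "ax": 0, "ay": 0, "az": 0},
  {"hand": 40, "x": 0, "y": 0, "z": -0.087, "ax": 0, "ay": 0, "az": 0},
  {"hand": 40, "x": 0, "y": 0, "z": -0.094, "ax": 0, "ay": 0, "az": 0},
  {"hand": 40, "x": 0, "y": 0, "z": -0.096, "ax": 0, "ay": 0, "az": 0},
])

```text
t: 27.4
tool_pos: [0.5623, 0.0867, 0.4295]
orientation: [2.287, 2.154, 0.0]
force: [-0.2, 0.2, -4.9]
opening: 0.0618
gripper_force: 40.0
```

>>> carry_out([
  {"hand": 40, "x": 0, "y": 0, "z": 0, "ax": 0, "ay": 0, "az": 0},
  {"hand": 40, "x": 0, "y": 0, "z": 0, "ax": 0, "ay": 0, "az": 0},
  {"hand": 40, "x": 0, "y": 0, "z": 0, "ax": 0, "ay": 0, "az": 0},
  {"hand": 40, "x": 0, "y": 0, "z": 0, "ax": 0, "ay": 0, "az": 0},
])

```text
t: 27.9
tool_pos: [0.5622, 0.0867, 0.4288]
orientation: [-2.287, -2.154, 0.0]
force: [-0.4, 0.1, -5.2]
opening: 0.0615
gripper_force: 40.0
```

```bash
python3 w.py; python3 -c "
from h import *
p,d=read_camera('scene');cv2.imwrite('pics/final.png',p)"
```

```text
Fz -4.81 sd 0.48 tau [-54.22 -52.21]
[0.56222738 0.08673053 0.42909902] 39.99797523021698 0.06178863630204137 [-0.05  0.03  0.01] 28.4
[481.  93.] [0.5136 0.9589 0.0471 0.0955] [0.5216 0.9478 0.0958] 100
[331. 166.] [0.5589 0.2018 0.0335 0.0949] [0.5624 0.2004 0.0955] 238
[259. 194.] [ 0.5519 -0.0371  0.0326  0.0933] [ 0.5551 -0.04    0.0937] 292
```

View pics/final.png

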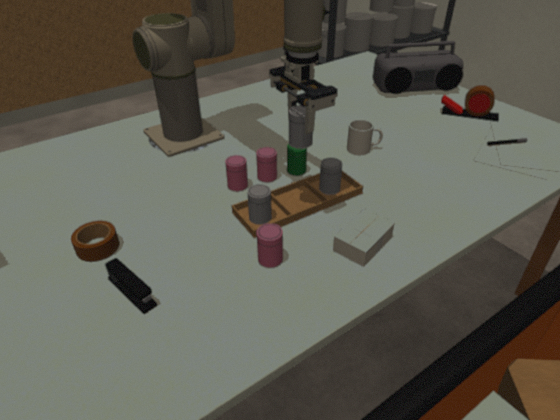

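The middle tin is held upright at (300,128), the other two stand at (331,175) and (259,204), and the bystanders look unmoved.

```bash
python3 -c "
from plant import robot
print(robot.close_job())"
```

```text
the job is handed in; nothing more can be done
None
```

I hefted all three tins in order: the middle one is heaviest (about 5 N, against 1.9 N left and 2.5 N right) and is held upright with its underside about 20 cm above the bench, the other two stand in their cells, and the job is handed in with no verdict reported back.

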